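Close the washed canisters with their own lids

TASK

The four steel canisters are washed and dry and must be closed before flour work starts: put on each one the lid of its own size, seated level and all the way down. Leave the canisters standing where they are, and leave the nozzle and the timer between them alone.

Things in the scene. Friction and masses are not known exactly. Their poses are not given: they have to be found in the camera images.
- can_small: The smallest of four open, empty, round steel canisters (loose, 378 g): outer diameter 64 mm, height 52 mm, wall 2.5 mm, so the mouth is 59 mm wide. Origin: centre of its underside; z points up through the open mouth, the rim is 52 mm above the origin.
- knob_small (a point): Wooden knob of the smallest of four round steel lids, 70 mm wide (88 g), for the 64 mm canister. Point: centre of the knob's round head, z up. Head 24 mm wide from 6 mm below to 6 above, top 11 above; neck 14 mm; lid face 21 below. Flange (rests on rim) underside 26.5 below, tapered plug 10 mm deep, 55 to 43 mm wide. At start 36.5 mm over the table; seated, 78.5 mm over the can's origin.
- can_medium: The second smallest of four open, empty, round steel canisters (loose, 410 g): outer diameter 80 mm, height 58 mm, wall 2.5 mm, so the mouth is 75 mm wide. Origin: centre of its underside; z points up through the open mouth, the rim is 58 mm above the origin.
- knob_medium (a point): Wooden knob of the second smallest of four round steel lids, 86 mm wide (98 g), for the 80 mm canister. Point: centre of the knob's round head, z up. Head 24 mm wide from 6 mm below to 6 above, top 11 above; neck 14 mm; lid face 21 below. Flange (rests on rim) underside 26.5 below, tapered plug 10 mm deep, 71 to 59 mm wide. At start 36.5 mm over the table; seated, 84.5 mm over the can's origin.
- can_large: The second largest of four open, empty, round steel canisters (loose, 442 g): outer diameter 96 mm, height 64 mm, wall 2.5 mm, so the mouth is 91 mm wide. Origin: centre of its underside; z points up through the open mouth, the rim is 64 mm above the origin.
- knob_large (a point): Wooden knob of the second largest of four round steel lids, 102 mm wide (108 g), for the 96 mm canister. Point: centre of the knob's round head, z up. Head 24 mm wide from 6 mm below to 6 above, top 11 above; neck 14 mm; lid face 21 below. Flange (rests on rim) underside 26.5 below, tapered plug 10 mm deep, 87 to 75 mm wide. At start 36.5 mm over the table; seated, 90.5 mm over the can's origin.
- can_largest: The largest of four open, empty, round steel canisters (loose, 474 g): outer diameter 112 mm, height 70 mm, wall 2.5 mm, so the mouth is 107 mm wide. Origin: centre of its underside; z points up through the open mouth, the rim is 70 mm above the origin.
- knob_largest (a point): Wooden knob of the largest of four round steel lids, 118 mm wide (117 g), for the 112 mm canister. Point: centre of the knob's round head, z up. Head 24 mm wide from 6 mm below to 6 above, top 11 above; neck 14 mm; lid face 21 below. Flange (rests on rim) underside 26.5 below, tapered plug 10 mm deep, 103 to 91 mm wide. At start 36.5 mm over the table; seated, 96.5 mm over the can's origin.
- nozzle_mid (a point): Bystander to leave alone: brass-coloured conical piping nozzle, 40 mm wide and 51 mm high, standing on its wide end (loose, light). This point is its centre, half-way up.
- timer_mid (a point): Bystander to leave alone: round kitchen timer with a red top, 62 mm wide, 45 mm high (loose). This point is its centre, half-way up.
Mind the look-alikes: they are no part of the job. Leave any blue or purple look-alike of the can_small alone.

How it is judged:
By the outcome, as a careful person would: the job done as asked, in the order asked, and still so for the second after the job is handed in, with the robot touching nothing.
It also fails if it takes over 99 s, if anything falls off the work surface, if the arm or the gripper's body presses on something with over 40 N, if the wrist force passes 120 N, or if a joint passes its speed limit or range.

ROBOT

A 7-joint arm with a two-finger parallel gripper is mounted at the origin on a cart in front of the work surface, level with it; the furniture and walls round the work are solid. World frame = base frame: x ahead of the robot, y to its left, z up, the work surface at z = 0. Lengths are in m, angles in rad, forces in N, time in s.
With the tool pointing down it reaches from about 0.425 to 0.95 m from the base axis. Payload 4.7 kg.
Tool frame: the origin (TCP) lies midway between the tips of the shut fingers; the grasp point (between the pads) lies 19 mm behind it; z points along the fingers, y is the direction in which the jaws open and shut (so a half turn about z gives the same grasp; the last joint's range is limited). The gripper opens to 87 mm and grips with 3 to 60 N. Pads are 19 mm wide; open, the fingers measure 117 mm over their backs; the gripper's body (75 mm by 190 mm) begins 51 mm behind the grasp point.
Start: joints at [-1.377, 0.469, -0.049, 1.532, 0.024, 1.141, -0.082], TCP at [0.149, 0.658, 0.223] pointing down, gripper open.
Joint ranges: [-2.59, 2.59], [-0.33, 1.99], [-1.39, 1.29], [0.1, 2.45], [-1.04, 4.18], [0.21, 1.99], [-2.66, 2.66]. Speed limits (rad/s): [2.57, 2.57, 3.14, 3.14, 3.14, 3.14, 3.14].

INTERFACE

Orientations are given as a unit quaternion [x, y, z, w].
In Python, from station import status, camera, camera_info, close_job gives the robot as it stands.
- The arm moves only by the tool carry_out, never from a script. Its argument "moves" is a list of rows, each a list of 3 entries, a list of its own where there are three numbers: the shift along the tool's x, y, z in m, then the turn, a rotation vector about the tool's x, y, z in degrees, then the closure, from -1 (fully open) to 1 (shut). In form: [[[dx, dy, dz], [rx, ry, rz], grip], ...]. A call has 1 to 10 rows; each row is the pose to reach, as a shift and turn from the pose commanded when the call began, along the tool's axes at that moment; what a row does not reach only later rows make up. A row lasts 1/8 s, in which the tool goes at most 62.5 mm and 10.7 degrees, less where a joint would pass 70% of its speed; a pose out of reach is approached as far as the arm can. A call with a gripper value outside its range is refused whole. The fingers move at their own pace and stop on an object; "newtons" is the grip in N (left out, the last holds). Time passes only in rows, so rows that repeat a pose let the fingers close. It gives the time, the measured TCP pose, the force and the opening at its end, in the units of the state.
- status.get_obs(): the state, without advancing time (a new reading comes with each control period).
- camera(name): name is "side" or "top"; returns (picture, depth): 420x560x3 uint8, red, green, blue; 420x560 float32, m along the optical axis (not along the pixel's ray), 0 where there is no reading.
- camera_info(name): a dict with "fov_y" (degrees; the focal length in pixels is half the picture's height over the tangent of half this angle, whatever the lens; pixels are square), "cx", "cy" (the principal point, pixels), "D" ([k1, k2, p1, p2, k3] as OpenCV has them; the pictures are not rectified), "world_to_cam" (4x4, takes a point from world to camera coordinates). Camera axes: x right, y down, z forward; pixel columns grow to the right and rows downward; lengths in m; the calibration is good to about 2 mm. A picture is of the moment at which its call begins. camera_info takes no time and is no camera call.
- close_job(): hands the job in, once; it reports no verdict.
The state is a dict: "t": time; "joint_pos": joint angles; "qvel": joint speeds; "joint_efforts": joint torques, N m; "tool_pos": TCP position; "orientation": TCP orientation; "ft_force": force on the tool from outside, world axes, zero at the start; "torque": the same for the moment, N m; "opening": opening from 0.0 (shut) to 1.0 (fully open).
Only numpy, scipy, OpenCV 4.12 (cv2) and the standard library are available. Lean on these libraries where they do the work, as an engineer would, in place of code of your own. Each camera call takes 0.05 s, during which the arm holds its last target.

## Working session

There is one attempt and no reset: what is moved stays moved. The work goes in short steps, Python scripts to look and compute and a tool call to move; the robot and the scene stay as the last step left them, time stands still between calls to the robot, and variables do not carry over. Pictures are saved under pics/ and viewed, and the job is handed in when it is done.

Besides the shell and the picture viewer there is one more tool, called after "Request:" by a JSON object that holds its "name" and its "arguments". carry_out: Moves the arm, as the interface text tells. Its arguments: {"type":"object","properties":{"moves":{"type":"array"},"newtons":{"type":"number"}},"required":["moves"]}

```bash
mkdir -p pics; cat > h.py <<'E'
import numpy as np, cv2
from station import status, camera, camera_info, close_job
def K(n):
    i=camera_info(n); f=210/np.tan(np.radians(i['fov_y'])/2)
    return np.array([[f,0,i['cx']],[0,f,i['cy']],[0,0,1]]),np.array(i['D'],float),np.array(i['world_to_cam'])
def snap(n,tag):
    p,d=camera(n); cv2.imwrite(f'pics/{tag}.png',p[:,:,::-1]); np.savez(f'pics/{tag}.npz',p=p,d=d); return p,d
def onplane(n,uv,z):
    k,D,T=K(n); q=cv2.undistortPoints(np.array(uv,float).reshape(-1,1,2),k,D).reshape(-1,2)
    R,t=T[:3,:3],T[:3,3]; c=-R.T@t; r=np.c_[q,np.ones(len(q))]@R
    return c+r*((z-c[2])/r[:,2])[:,None]
def cloud(n,d):
    k,D,T=K(n); v,u=np.mgrid[:420,:560]
    q=cv2.undistortPoints(np.stack([u,v],-1).reshape(-1,1,2).astype(float),k,D).reshape(-1,2)
    P=np.c_[q,np.ones(len(q))]*d.reshape(-1,1); W=(P-T[:3,3])@T[:3,:3]
    W[d.ravel()<=0]=np.nan
    return W.reshape(420,560,3)
E
python3 - <<'E'
from h import *
for n in('top','side'):
    snap(n,n+'0'); k,D,T=K(n); print(n,k[0,0],D,-T[:3,:3].T@T[:3,3]); 
print(status.get_obs())
E
```

```text
top 529.4110161675652 [-0.18215941  0.          0.          0.          0.        ] [ 0.0628229  -0.01421227  1.59282382]
side 395.3614758217025 [0.00900449 0.         0.         0.         0.        ] [ 0.07913412 -0.68310083  0.61771421]
{'t': 0.1, 'joint_pos': array([-1.37688809,  0.46939853, -0.04855489,  1.53357364,  0.02410428,
        1.14099267, -0.08230919]), 'qvel': array([-0.00068888,  0.00082899,  0.00032216, -0.00343384, -0.00099732,
       -0.00107718,  0.00088242]), 'joint_efforts': array([ 8.15519015e-04, -5.09172750e+01, -8.10939493e-02, -2.36830223e+01,
       -6.14959351e-02,  3.45155667e-02,  7.98033238e-05]), 'tool_pos': array([0.14904736, 0.6577877 , 0.22157915]), 'orientation': array([ 1.11180812e-01,  9.93799793e-01, -8.91486697e-04, -5.76348137e-05]), 'ft_force': array([ 0.18378524, -0.0042616 ,  0.24946111]), 'torque': array([ 0.04294856, -0.00787635,  0.01090497]), 'opening': 1.0015869081105866}
```

```bash
ls . pics
```

```text
.:
h.py
pics

pics:
side0.npz
side0.png
top0.npz
top0.png
```

View pics/top0.png

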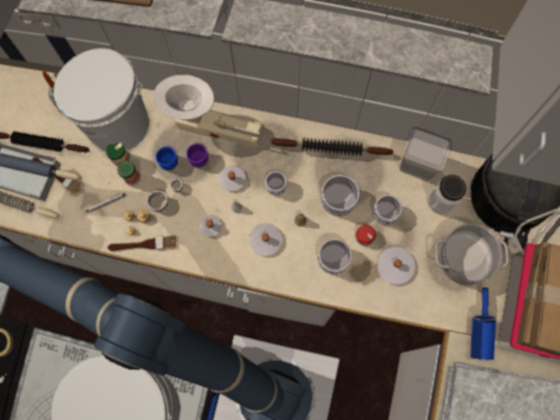

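View pics/side0.png

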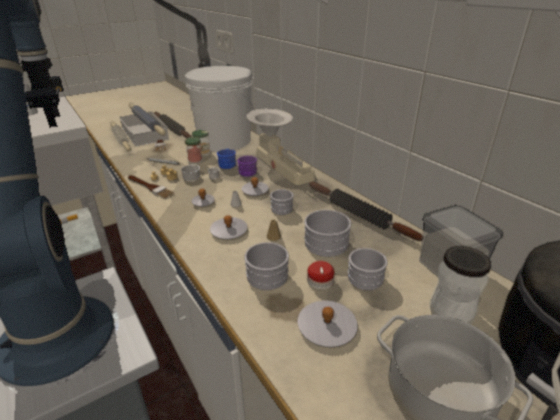

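```bash
python3 - <<'E'
from h import *
for n,box in(('top',(190,150,430,300)),('side',(180,160,400,360))):
    p=np.load(f'pics/{n}0.npz')['p'];x0,y0,x1,y1=box
    im=cv2.resize(p[y0:y1,x0:x1,::-1],None,fx=3 if n=='top' else 2.9,fy=3 if n=='top' else 2.9,interpolation=cv2.INTER_CUBIC)
    cv2.imwrite(f'pics/{n}0c.png',im); print(im.shape)
    d=np.load(f'pics/{n}0.npz')['d'];W=cloud(n,d)
    hsv=cv2.cvtColor(p,cv2.COLOR_RGB2HSV)
    pts={'top':[(232,176),(210,226),(265,238),(397,264),(275,182),(340,195),(387,208),(334,256),(300,219),(366,235),(236,206)],'side':[(202,195),(254,183),(228,221),(327,313)]}[n]
    for u,v in pts: print(n,u,v,hsv[v,u],W[v,u].round(3))
E
```

```text
(450, 720, 3)
top 232 176 [ 12 177 128] [0.622 0.284 0.039]
top 210 226 [ 10 149  94] [0.448 0.309 0.038]
top 265 238 [ 12 176 145] [0.447 0.136 0.042]
top 397 264 [ 12 176 146] [ 0.455 -0.27   0.042]
top 275 182 [  5  25 114] [0.643 0.151 0.007]
top 340 195 [  5  24 115] [ 0.648 -0.061  0.002]
top 387 208 [  3  24 115] [ 0.636 -0.215  0.007]
top 334 256 [  3  24 116] [ 0.449 -0.081  0.002]
top 300 219 [ 17 122  98] [0.529 0.045 0.043]
top 366 235 [  2 167 160] [ 0.524 -0.162  0.041]
top 236 206 [ 12  39 110] [0.528 0.247 0.038]
(580, 638, 3)
side 202 195 [ 14 179  81] [0.453 0.305 0.031]
side 254 183 [ 14 156  90] [0.619 0.279 0.033]
side 228 221 [ 13 163  91] [0.448 0.124 0.038]
side 327 313 [ 13 167 116] [ 0.455 -0.278  0.043]
```

View pics/top0c.png

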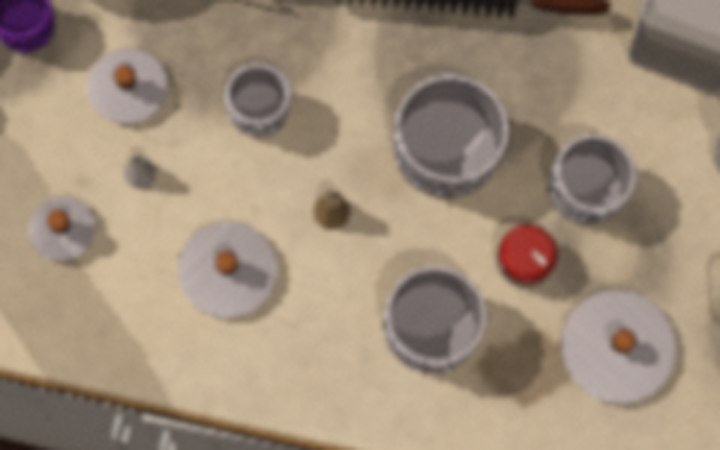

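View pics/side0c.png

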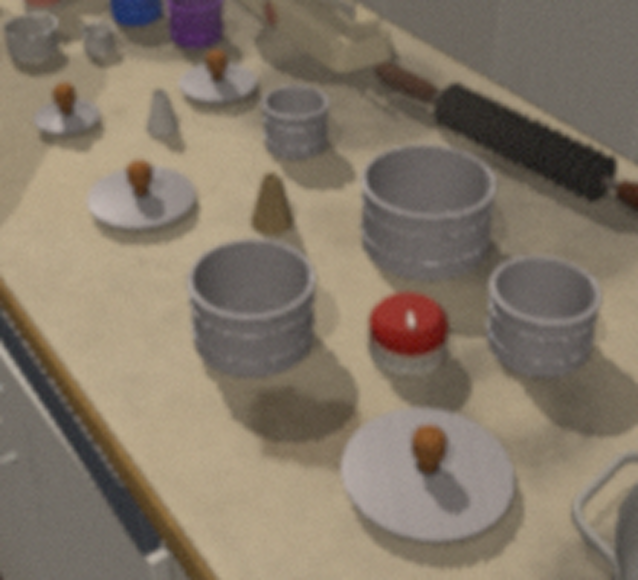

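```bash
cat > meas.py <<'E'
from h import *
from scipy.optimize import least_squares
CANS={'small':((.643,.151),.032,.052),'medium':((.636,-.215),.040,.058),'large':((.449,-.081),.048,.064),'largest':((.648,-.061),.056,.070)}
KN={'small':((.450,.307),.035),'medium':((.620,.282),.043),'large':((.447,.130),.051),'largest':((.455,-.274),.059)}
def fit(P,r=None):
    f=(lambda q:np.hypot(P[:,0]-q[0],P[:,1]-q[1])-(r if r else q[2]))
    s=least_squares(f,[*P.mean(0)[:2],.05],loss='soft_l1',f_scale=.002); return s.x
def run(tag):
  for n in('top','side'):
    z=np.load(f'pics/{n}{tag}.npz');p,d=z['p'],z['d'];W=cloud(n,d)
    hsv=cv2.cvtColor(p,cv2.COLOR_RGB2HSV)
    for k,(c,r,h) in CANS.items():
        D=np.hypot(W[...,0]-c[0],W[...,1]-c[1])
        m=(D<r+.012)&(W[...,2]>h-.005)&(W[...,2]<h+.006)
        P=W[m]; q=fit(P); q2=fit(P,r-.00125)
        print(n,'can',k,len(P),'free',q.round(4),'fixed r',q2[:2].round(4),'zmed',np.median(P[:,2]).round(4))
    or_=(hsv[...,0]<20)&(hsv[...,1]>110)
    for k,(c,r) in KN.items():
        D=np.hypot(W[...,0]-c[0],W[...,1]-c[1])
        m=or_&(D<.03); ys,xs=np.nonzero(m); 
        lab=onplane(n,[[xs.mean(),ys.mean()]],.0365 if n=='top' else .034)[0]
        m2=(D<r+.012)&(W[...,2]>.008)&(W[...,2]<.022)&~or_
        # outer contour of flange: cast mask boundary on the plane 
        cs,_=cv2.findContours(cv2.morphologyEx((m2|m).astype(np.uint8),cv2.MORPH_CLOSE,np.ones((3,3))),cv2.RETR_EXTERNAL,cv2.CHAIN_APPROX_NONE)
        b=onplane(n,max(cs,key=len).reshape(-1,2),.0145); q=fit(b)
        print(n,'knob',k,m.sum(),'ray',lab[:2].round(4),'cloud',np.nanmedian(W[m],0).round(4),'lid',q.round(4),'zlid',np.median(W[m2][:,2]).round(4))
if __name__=='__main__':
    import sys; run(sys.argv[1])
E
python3 meas.py 0
```

```text
top can small 76 free [0.631  0.1464 0.0312] fixed r [0.6311 0.1463] zmed 0.0516
top can medium 88 free [ 0.6215 -0.2118  0.0387] fixed r [ 0.6215 -0.2118] zmed 0.0563
top can large 143 free [ 0.4375 -0.0798  0.0477] fixed r [ 0.4376 -0.0797] zmed 0.063
top can largest 115 free [ 0.6321 -0.0582  0.0556] fixed r [ 0.6327 -0.0584] zmed 0.069
top knob small 37 ray [0.4562 0.3151] cloud [0.4542 0.3124 0.046 ] lid [0.4539 0.3139 0.0323] zlid 0.0132
top knob medium 31 ray [0.6251 0.2882] cloud [0.6216 0.2865 0.0441] lid [0.6235 0.2883 0.0416] zlid 0.0134
top knob large 37 ray [0.4516 0.1369] cloud [0.4497 0.1364 0.0451] lid [0.4502 0.1367 0.0496] zlid 0.0137
top knob largest 38 ray [ 0.4599 -0.2722] cloud [ 0.4576 -0.27    0.0448] lid [ 0.4593 -0.2703  0.0578] zlid 0.0135
side can small 98 free [0.6331 0.1432 0.0309] fixed r [0.6331 0.1433] zmed 0.0512
side can medium 169 free [ 0.6223 -0.2153  0.0391] fixed r [ 0.6224 -0.2153] zmed 0.0557
side can large 286 free [ 0.4394 -0.0828  0.0475] fixed r [ 0.4395 -0.0828] zmed 0.063
side can largest 217 free [ 0.6337 -0.0607  0.055 ] fixed r [ 0.6339 -0.0607] zmed 0.0693
side knob small 46 ray [0.4558 0.3124] cloud [0.4531 0.3054 0.0383] lid [0.4562 0.3108 0.0346] zlid 0.0147
side knob medium 47 ray [0.6265 0.2894] cloud [0.622  0.2814 0.0416] lid [0.6249 0.2845 0.0425] zlid 0.015
side knob large 63 ray [0.4515 0.134 ] cloud [0.4488 0.1276 0.0402] lid [0.4519 0.132  0.0498] zlid 0.0147
side knob largest 127 ray [ 0.4599 -0.274 ] cloud [ 0.4558 -0.2787  0.0429] lid [ 0.4577 -0.2771  0.0576] zlid 0.0129
```

```bash
python3 - <<'E'
from h import *
for n in('top','side'):
    W=cloud(n,np.load(f'pics/{n}0.npz')['d'])
    for nm,(x,y,zb) in dict(ls=(.455,.3125,.08),lm=(.6245,.287,.08),ll=(.451,.1345,.08),lL=(.459,-.273,.08),cm=(.622,-.2135,.13),cs=(.632,.145,.12),cl=(.4385,-.081,.135),cL=(.633,-.06,.14)).items():
        m=(abs(W[...,0]-x)<.065)&(abs(W[...,1]-y)<.125)&(W[...,2]>zb)
        print(n,nm,m.sum(), W[m].mean(0).round(3) if m.any() else '')
E
```

```text
top ls 0 
top lm 0 
top ll 0 
top lL 5 [ 0.517 -0.395  0.082]
top cm 0 
top cs 0 
top cl 0 
top cL 0 
side ls 0 
side lm 0 
side ll 0 
side lL 2 [ 0.521 -0.398  0.084]
side cm 0 
side cs 0 
side cl 0 
side cL 0
```

Request:
{"name": "carry_out", "arguments": {"moves": [[[0, 0, 0], [0, 0, -6.4], -1], [[0, 0, 0], [0, 0, -12.8], 0], [[0, 0, 0], [0, 0, -12.8], 0], [[0, 0, 0], [0, 0, -12.8], 0]], "newtons": 30}}

```text
t: 0.6
tool_pos: [0.1492, 0.6582, 0.2223]
orientation: [0.001, 1.0, -0.0, -0.0]
ft_force: [0.8, -0.3, 0.5]
opening: 0.743
```

Request:
{"name": "carry_out", "arguments": {"moves": [[[-0.04, -0.045, 0], [0, 0, 0], 0], [[-0.08, -0.09, 0], [0, 0, 0], 0], [[-0.12, -0.135, 0], [0, 0, 0], 0], [[-0.16, -0.18, 0], [0, 0, 0], 0], [[-0.2, -0.226, 0], [0, 0, 0], 0], [[-0.24, -0.271, 0], [0, 0, 0], 0], [[-0.28, -0.316, 0], [0, 0, 0], 0], [[-0.306, -0.346, 0], [0, 0, 0], 0], [[-0.306, -0.346, 0.05], [0, 0, 0], 0], [[-0.306, -0.346, 0.1], [0, 0, 0], 0]]}}

```text
t: 1.85
tool_pos: [0.4563, 0.3123, 0.1222]
orientation: [0.001, 1.0, 0.001, 0.001]
ft_force: [0.1, 0.8, -1.3]
opening: 0.496
```

Request:
{"name": "carry_out", "arguments": {"moves": [[[0, 0, 0], [0, 0, 0], 0], [[0, 0, 0], [0, 0, 0], 0], [[0, 0, 0], [0, 0, 0], 0]]}}

```text
t: 2.22
tool_pos: [0.4566, 0.3137, 0.1248]
orientation: [-0.0, 1.0, 0.001, 0.002]
ft_force: [-0.2, 0.3, -0.1]
opening: 0.501
```

Request:
{"name": "carry_out", "arguments": {"moves": [[[0.0015, -0.001, 0.04], [0, 0, 0], 0], [[0.0015, -0.001, 0.08], [0, 0, 0], 0], [[0.0015, -0.001, 0.104], [0, 0, 0], 0], [[0.0015, -0.001, 0.104], [0, 0, 0], 0], [[0.0015, -0.001, 0.104], [0, 0, 0], 0]]}}

```text
t: 2.85
tool_pos: [0.4551, 0.3125, 0.0203]
orientation: [-0.0, 1.0, 0.001, 0.001]
ft_force: [0.6, 1.1, 0.6]
opening: 0.5
```

```bash
python3 - <<'E'
from h import *
p,d=snap('side','side1'); o=status.get_obs(); print(o['tool_pos'],o['ft_force'],o['opening'])
cv2.imwrite('pics/side1c.png',cv2.resize(p[120:270,130:330,::-1],None,fx=3.5,fy=3.5,interpolation=cv2.INTER_CUBIC))
E
```

```text
[0.45509764 0.31254468 0.02041551] [ 0.31697314 -0.40387729 -0.24660576] 0.5032491631247887
```

View pics/side1c.png

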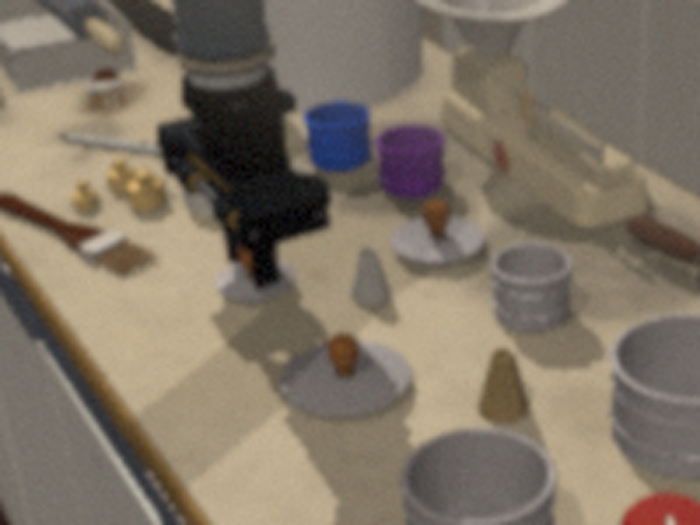

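Request:
{"name": "carry_out", "arguments": {"moves": [[[0, 0, 0], [0, 0, 0], 1], [[0, 0, 0], [0, 0, 0], 1], [[0, 0, 0], [0, 0, 0], 1], [[0, 0, 0], [0, 0, 0], 1], [[0, 0, -0.02], [0, 0, 0], 1], [[0, 0, -0.06], [0, 0, 0], 1], [[0, 0, -0.12], [0, 0, 0], 1], [[0, 0, -0.16], [0, 0, 0], 1], [[0, 0, -0.16], [0, 0, 0], 1], [[0, 0, -0.16], [0, 0, 0], 1]], "newtons": 30}}

```text
t: 4.15
tool_pos: [0.453, 0.3109, 0.1775]
orientation: [-0.0, 1.0, -0.001, -0.001]
ft_force: [0.1, -0.1, -1.5]
opening: 0.26
```

Request:
{"name": "carry_out", "arguments": {"moves": [[[-0.035, -0.033, 0], [0, 0, 0], 1], [[-0.07, -0.066, 0], [0, 0, 0], 1], [[-0.106, -0.1, 0], [0, 0, 0], 1], [[-0.142, -0.134, 0], [0, 0, 0], 1], [[-0.177, -0.1675, 0], [0, 0, 0], 1], [[-0.177, -0.1675, 0.03], [0, 0, 0], 1], [[-0.177, -0.1675, 0.06], [0, 0, 0], 1], [[-0.177, -0.1675, 0.08], [0, 0, 0], 1], [[-0.177, -0.1675, 0.08], [0, 0, 0], 1], [[-0.177, -0.1675, 0.08], [0, 0, 0], 1]]}}

```text
t: 5.4
tool_pos: [0.6315, 0.1444, 0.0991]
orientation: [-0.0, 1.0, 0.0, 0.001]
ft_force: [-0.1, -0.4, -1.0]
opening: 0.255
```

```bash
cat > look.py <<'E'
from h import *
import sys
tag=sys.argv[1]; x,y,z=map(float,sys.argv[2:5])
o=status.get_obs(); print(o['tool_pos'].round(4),o['orientation'].round(4),o['ft_force'].round(1),o['opening'])
ims=[]
for n in('top','side'):
    p,d=snap(n,n+tag); k,D,T=K(n)
    u,v=cv2.projectPoints(np.array([[x,y,z]],float),cv2.Rodrigues(T[:3,:3])[0],T[:3,3],k,D)[0].ravel().astype(int)
    u=min(max(u,55),505);v=min(max(v,55),365)
    ims.append(cv2.resize(p[v-55:v+55,u-55:u+55,::-1],(390,390),interpolation=cv2.INTER_CUBIC)); print(n,'crop',u-55,v-55)
cv2.imwrite(f'pics/{tag}lk.png',np.hstack(ims))
E
python3 look.py 2 .632 .145 .07
```

```text
[0.6315 0.1444 0.0991] [-4.e-04  1.e+00  2.e-04  5.e-04] [-0.1 -0.4 -1. ] 0.2548473034365662
top crop 220 123
side crop 225 133
```

View pics/2lk.png

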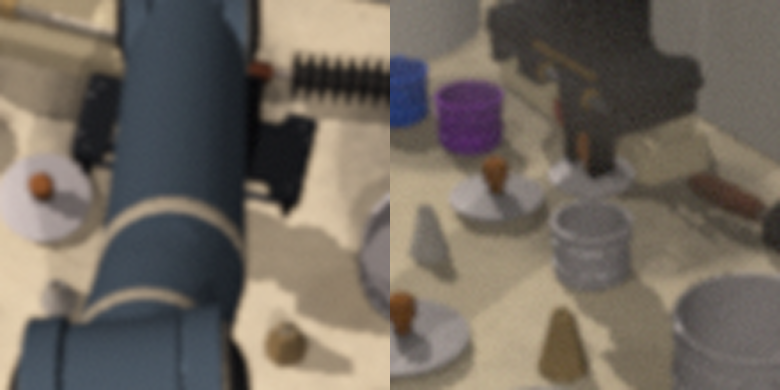

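Request:
{"name": "carry_out", "arguments": {"moves": [[[0, 0, 0.01], [0, 0, 0], 1], [[0, 0, 0.02], [0, 0, 0], 1], [[0, 0, 0.026], [0, 0, 0], 1], [[0, 0, 0.031], [0, 0, 0], 1], [[0, 0, 0.035], [0, 0, 0], 1], [[0, 0, 0.036], [0, 0, 0], 1], [[0, 0, 0.036], [0, 0, 0], 1]]}}

```text
t: 6.38
tool_pos: [0.631, 0.1441, 0.0626]
orientation: [-0.0, 1.0, 0.0, 0.0]
ft_force: [0.1, -0.1, -1.0]
opening: 0.257
```

```bash
python3 look.py 3 .632 .145 .07
```

```text
[0.631  0.1441 0.0626] [-3.e-04  1.e+00  1.e-04  1.e-04] [ 0.1 -0.1 -1. ] 0.25748188813248707
top crop 220 123
side crop 225 133
```

View pics/3lk.png

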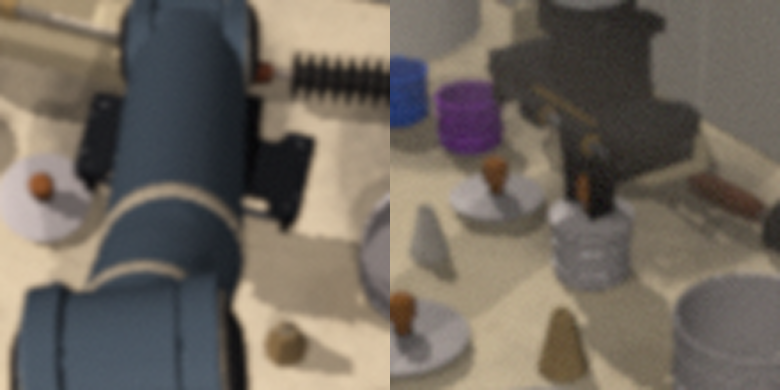

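Request:
{"name": "carry_out", "arguments": {"moves": [[[0, 0, 0.001], [0, 0, 0], 1], [[0, 0, 0.001], [0, 0, 0], 1], [[0, 0, 0.001], [0, 0, 0], 0], [[0, 0, 0.001], [0, 0, 0], 0], [[0, 0, 0.001], [0, 0, 0], 0], [[0, 0, -0.02], [0, 0, 0], 0], [[0, 0, -0.06], [0, 0, 0], 0], [[0.0065, 0.05, -0.08], [0, 0, 0], 0], [[0.0065, 0.1, -0.08], [0, 0, 0], 0], [[0.0065, 0.143, -0.08], [0, 0, 0], 0]]}}

```text
t: 7.72
tool_pos: [0.6241, 0.2895, 0.1433]
orientation: [-0.001, 1.0, 0.001, 0.0]
ft_force: [-0.1, -0.1, 0.6]
opening: 0.5
```

Request:
{"name": "carry_out", "arguments": {"moves": [[[0, 0, 0], [0, 0, 0], 0], [[0, 0, 0.03], [0, 0, 0], 0], [[0, 0, 0.06], [0, 0, 0], 0], [[0, 0, 0.06], [0, 0, 0], 0], [[0, 0, 0.06], [0, 0, 0], 0]]}}

```text
t: 8.35
tool_pos: [0.6253, 0.2867, 0.0837]
orientation: [0.0, 1.0, 0.0, 0.001]
ft_force: [-0.8, 0.6, 0.2]
opening: 0.5
```

```bash
python3 look.py 4 .632 .2 .07; python3 - <<'E'
from h import *
for n in('side','top'):
    W=cloud(n,np.load(f'pics/{n}4.npz')['d']);x,y=.632,.145
    m=(np.hypot(W[...,0]-x,W[...,1]-y)<.045)&(W[...,2]>.045)&(W[...,2]<.1)
    P=W[m]; f=P[(P[:,2]<.065)]; print(n,len(f),f.mean(0).round(4) if len(f) else '', np.histogram(P[:,2],8))
    A=np.c_[f-f.mean(0)]; 
    if len(f)>10: s=np.linalg.lstsq(np.c_[A[:,:2],np.ones(len(A))],f[:,2],rcond=None)[0]; print('slopes',s)
E
```

```text
[0.6253 0.2867 0.0837] [1.e-04 1.e+00 2.e-04 8.e-04] [-0.8  0.6  0.2] 0.5001145536575566
top crop 203 119
side crop 215 126
side 254 [0.6275 0.1353 0.0557] (array([ 26, 124,  97,   8,   9,  14,  14,  27]), array([0.04544743, 0.05114679, 0.05684615, 0.06254551, 0.06824487,
       0.07394423, 0.07964359, 0.08534295, 0.0910423 ]))
slopes [0.0547016  0.07769143 0.05567341]
top 322 [0.6285 0.1458 0.0549] (array([ 66, 191,  65,   1,   5,   8,  22,  16]), array([0.04558472, 0.05174078, 0.05789683, 0.06405289, 0.07020895,
       0.07636501, 0.08252106, 0.08867712, 0.09483318]))
slopes [-0.0183902   0.00709824  0.05493843]
```

View pics/4lk.png

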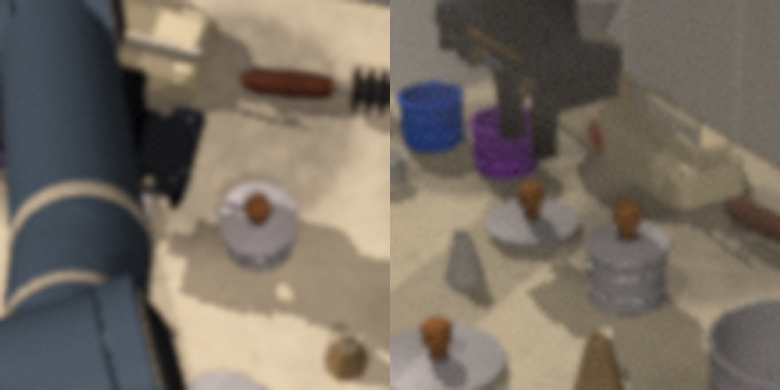

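Request:
{"name": "carry_out", "arguments": {"moves": [[[0.001, 0, 0.03], [0, 0, 0], 0], [[0.001, 0, 0.063], [0, 0, 0], 0], [[0.001, 0, 0.063], [0, 0, 0], 0], [[0.001, 0, 0.063], [0, 0, 0], 0], [[0.001, 0, 0.063], [0, 0, 0], 1], [[0.001, 0, 0.063], [0, 0, 0], 1], [[0.001, 0, 0.063], [0, 0, 0], 1], [[0.001, 0, 0.063], [0, 0, 0], 1]]}}

```text
t: 9.45
tool_pos: [0.6236, 0.2871, 0.0202]
orientation: [-0.0, 1.0, 0.0, 0.0]
ft_force: [-1.5, -0.6, 3.9]
opening: 0.255
```

Request:
{"name": "carry_out", "arguments": {"moves": [[[0, 0, -0.03], [0, 0, 0], 1], [[0, 0, -0.08], [0, 0, 0], 1], [[0, 0, -0.13], [0, 0, 0], 1], [[0, 0, -0.17], [0, 0, 0], 1], [[0, 0, -0.17], [0, 0, 0], 1], [[0, 0, -0.17], [0, 0, 0], 1]]}}

```text
t: 10.2
tool_pos: [0.6224, 0.2868, 0.1882]
orientation: [-0.0, 1.0, -0.0, -0.001]
ft_force: [0.0, -0.3, -1.3]
opening: 0.259
```

Request:
{"name": "carry_out", "arguments": {"moves": [[[0, -0.055, 0], [0, 0, 0], 1], [[0, -0.11, 0], [0, 0, 0], 1], [[0, -0.165, 0], [0, 0, 0], 1], [[0, -0.22, 0], [0, 0, 0], 1], [[0, -0.275, 0], [0, 0, 0], 1], [[0, -0.33, 0], [0, 0, 0], 1], [[0, -0.385, 0], [0, 0, 0], 1], [[0, -0.44, 0], [0, 0, 0], 1], [[0, -0.48, 0], [0, 0, 0], 1], [[0.001, -0.5005, 0], [0, 0, 0], 1]]}}

```text
t: 11.45
tool_pos: [0.621, -0.216, 0.1873]
orientation: [0.001, 1.0, 0.0, -0.002]
ft_force: [0.2, 0.7, -0.8]
opening: 0.26
```

Request:
{"name": "carry_out", "arguments": {"moves": [[[0, 0, 0.03], [0, 0, 0], 1], [[0, 0, 0.06], [0, 0, 0], 1], [[0, 0, 0.08], [0, 0, 0], 1], [[0, 0, 0.08], [0, 0, 0], 1], [[0, 0, 0.08], [0, 0, 0], 1]]}}

```text
t: 12.08
tool_pos: [0.6234, -0.2132, 0.1103]
orientation: [-0.001, 1.0, -0.0, 0.001]
ft_force: [0.7, -0.4, -0.5]
opening: 0.256
```

```bash
python3 look.py 5 .622 -.2135 .07
```

```text
[ 0.6234 -0.2132  0.1103] [-6.e-04  1.e+00 -1.e-04  7.e-04] [ 0.7 -0.4 -0.5] 0.2560349618524517
top crop 334 150
side crop 312 199
```

View pics/5lk.png

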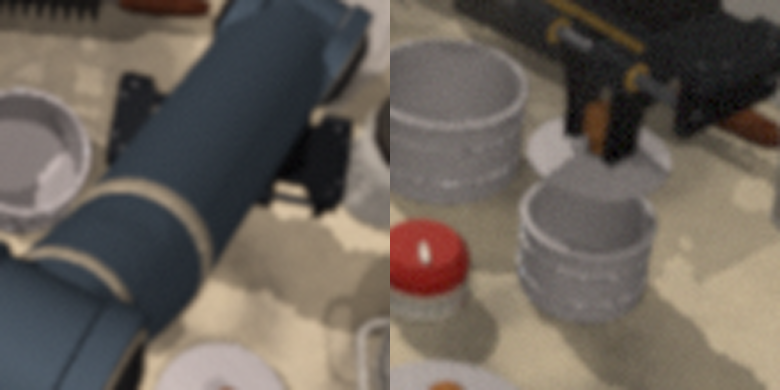

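Request:
{"name": "carry_out", "arguments": {"moves": [[[0.001, 0, 0.012], [0, 0, 0], 1], [[0.001, 0, 0.024], [0, 0, 0], 1], [[0.001, 0, 0.03], [0, 0, 0], 1], [[0.001, 0, 0.036], [0, 0, 0], 1], [[0.001, 0, 0.04], [0, 0, 0], 1], [[0.001, 0, 0.042], [0, 0, 0], 1], [[0.001, 0, 0.042], [0, 0, 0], 1], [[0.001, 0, 0.042], [0, 0, 0], 1]]}}

```text
t: 13.18
tool_pos: [0.6217, -0.2133, 0.0682]
orientation: [-0.0, 1.0, 0.0, 0.0]
ft_force: [-3.3, 1.7, 5.7]
opening: 0.259
```

```bash
python3 look.py 6 .622 -.2135 .07
```

```text
[ 0.6217 -0.2133  0.0682] [-3.e-04  1.e+00  1.e-04  1.e-04] [-3.3  1.7  5.7] 0.25887378796539723
top crop 334 150
side crop 312 199
```

View pics/6lk.png

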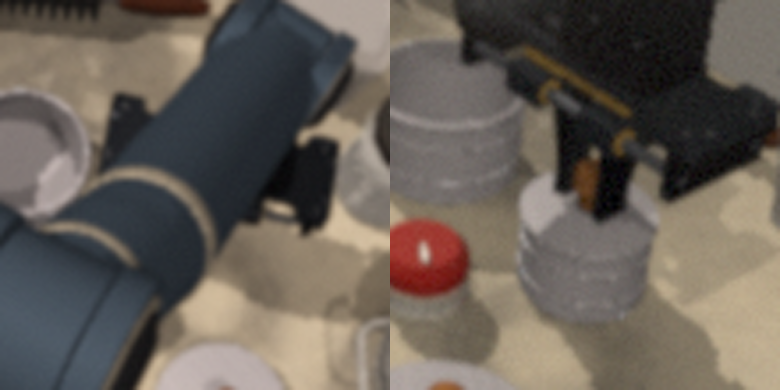

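Request:
{"name": "carry_out", "arguments": {"moves": [[[0, 0, 0], [0, 0, 0], 0], [[0, 0, 0], [0, 0, 0], 0], [[0, 0, 0], [0, 0, 0], 0], [[0, 0, -0.02], [0, 0, 0], 0], [[0, 0, -0.06], [0, 0, 0], 0], [[0.03, -0.01, -0.08], [0, 0, 0], 0], [[0.08, -0.03, -0.08], [0, 0, 0], 0], [[0.13, -0.05, -0.08], [0, 0, 0], 0], [[0.163, -0.06, -0.08], [0, 0, 0], 0], [[0.163, -0.06, -0.08], [0, 0, 0], 0]]}}

```text
t: 14.52
tool_pos: [0.4563, -0.2753, 0.149]
orientation: [0.002, 1.0, -0.0, 0.0]
ft_force: [0.4, 0.3, 0.6]
opening: 0.498
```

Request:
{"name": "carry_out", "arguments": {"moves": [[[0, 0, 0.03], [0, 0, 0], 0], [[0, 0, 0.06], [0, 0, 0], 0], [[0, 0, 0.06], [0, 0, 0], 0], [[0, 0, 0.06], [0, 0, 0], 0]]}}

```text
t: 15.02
tool_pos: [0.4601, -0.2737, 0.0887]
orientation: [-0.001, 1.0, -0.0, 0.001]
ft_force: [-0.0, 0.2, 0.4]
opening: 0.497
```

```bash
python3 look.py 7 .54 -.23 .07
```

```text
[ 0.4601 -0.2737  0.0887] [-6.e-04  1.e+00 -4.e-04  1.e-03] [-0.   0.2  0.4] 0.49709767604803945
top crop 335 177
side crop 289 217
```

View pics/7lk.png

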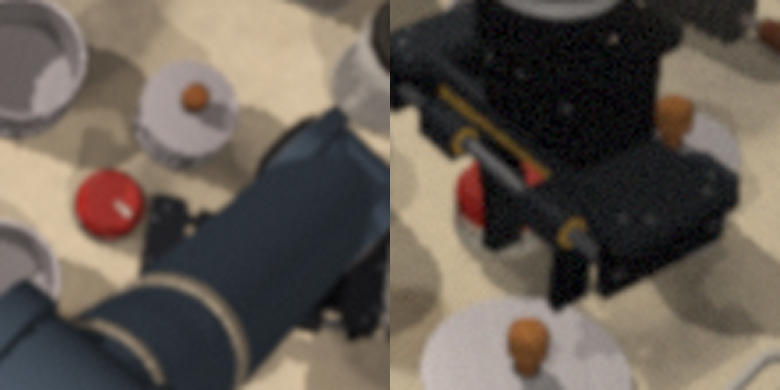

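Request:
{"name": "carry_out", "arguments": {"moves": [[[0.001, 0, 0.035], [0, 0, 0], 0], [[0.001, 0, 0.068], [0, 0, 0], 0], [[0.001, 0, 0.068], [0, 0, 0], 0], [[0.001, 0, 0.068], [0, 0, 0], 0], [[0.001, 0, 0.068], [0, 0, 0], 1], [[0.001, 0, 0.068], [0, 0, 0], 1], [[0.001, 0, 0.068], [0, 0, 0], 1], [[0.001, 0, 0.068], [0, 0, 0], 1]]}}

```text
t: 16.12
tool_pos: [0.4581, -0.2736, 0.0201]
orientation: [-0.0, 1.0, -0.0, 0.0]
ft_force: [-0.6, 0.3, 5.9]
opening: 0.262
```

Request:
{"name": "carry_out", "arguments": {"moves": [[[0, 0, -0.03], [0, 0, 0], 1], [[0, 0, -0.08], [0, 0, 0], 1], [[0, 0, -0.13], [0, 0, 0], 1], [[0, 0, -0.17], [0, 0, 0], 1], [[0, 0, -0.17], [0, 0, 0], 1], [[0, 0, -0.17], [0, 0, 0], 1]]}}

```text
t: 16.88
tool_pos: [0.4568, -0.2728, 0.1883]
orientation: [-0.0, 1.0, 0.001, -0.001]
ft_force: [-0.3, -0.3, -1.9]
opening: 0.258
```

Request:
{"name": "carry_out", "arguments": {"moves": [[[-0.032, 0.04, 0], [0, 0, 0], 1], [[-0.065, 0.08, 0], [0, 0, 0], 1], [[-0.098, 0.12, 0], [0, 0, 0], 1], [[-0.13, 0.16, 0], [0, 0, 0], 1], [[-0.16, 0.195, 0], [0, 0, 0], 1], [[-0.1745, 0.214, 0], [0, 0, 0], 1], [[-0.1745, 0.214, 0.04], [0, 0, 0], 1], [[-0.1745, 0.214, 0.07], [0, 0, 0], 1], [[-0.1745, 0.214, 0.07], [0, 0, 0], 1], [[-0.1745, 0.214, 0.07], [0, 0, 0], 1]]}}

```text
t: 18.12
tool_pos: [0.6323, -0.0603, 0.1201]
orientation: [0.0, 1.0, -0.0, 0.0]
ft_force: [0.7, 0.2, -0.3]
opening: 0.261
```

```bash
python3 look.py 8 .633 -.06 .07
```

```text
[ 0.6323 -0.0603  0.1201] [ 3.e-04  1.e+00 -2.e-04  3.e-04] [ 0.7  0.2 -0.3] 0.26101565425869616
top crop 285 137
side crop 272 166
```

View pics/8lk.png

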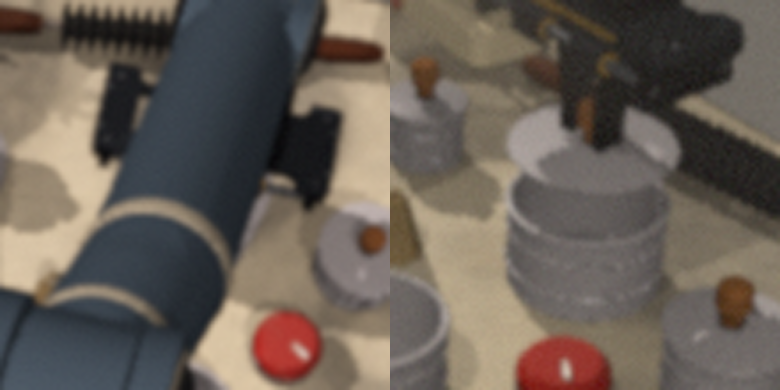

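Request:
{"name": "carry_out", "arguments": {"moves": [[[0, 0, 0.012], [0, 0, 0], 1], [[0, 0, 0.022], [0, 0, 0], 1], [[0, 0, 0.028], [0, 0, 0], 1], [[0, 0, 0.034], [0, 0, 0], 1], [[0, 0, 0.038], [0, 0, 0], 1], [[0, 0, 0.04], [0, 0, 0], 1], [[0, 0, 0.04], [0, 0, 0], 1], [[0, 0, 0.04], [0, 0, 0], 1]]}}

```text
t: 19.23
tool_pos: [0.632, -0.0593, 0.0802]
orientation: [-0.0, 1.0, 0.0, -0.0]
ft_force: [-3.1, 2.5, 4.7]
opening: 0.258
```

```bash
python3 look.py 9 .633 -.06 .07
```

```text
[ 0.632  -0.0593  0.0802] [-3.e-04  1.e+00  1.e-04 -0.e+00] [-3.1  2.5  4.7] 0.25813849431965635
top crop 285 137
side crop 272 166
```

View pics/9lk.png

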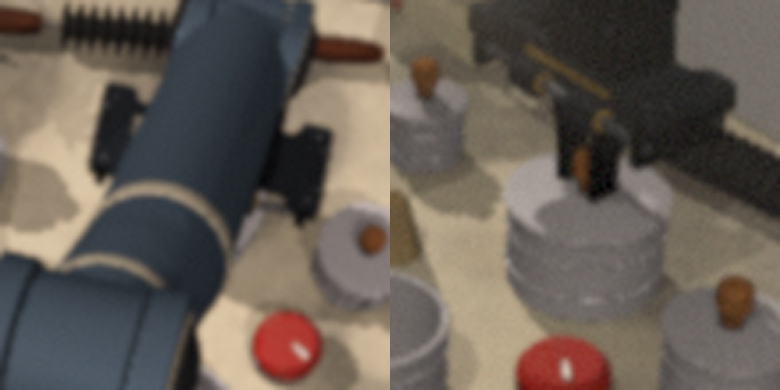

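Request:
{"name": "carry_out", "arguments": {"moves": [[[0, 0, 0], [0, 0, 0], 0], [[0, 0, 0], [0, 0, 0], 0], [[0, 0, 0], [0, 0, 0], 0], [[0, 0, -0.02], [0, 0, 0], 0], [[0, 0, -0.06], [0, 0, 0], 0], [[0.03, 0.035, -0.08], [0, 0, 0], 0], [[0.07, 0.075, -0.08], [0, 0, 0], 0], [[0.11, 0.118, -0.08], [0, 0, 0], 0], [[0.15, 0.16, -0.08], [0, 0, 0], 0], [[0.181, 0.194, -0.08], [0, 0, 0], 0]]}}

```text
t: 20.58
tool_pos: [0.4498, 0.1363, 0.161]
orientation: [-0.001, 1.0, 0.001, 0.001]
ft_force: [0.7, 0.0, 0.1]
opening: 0.506
```

Request:
{"name": "carry_out", "arguments": {"moves": [[[0, 0, 0], [0, 0, 0], 0], [[0, 0, 0.04], [0, 0, 0], 0], [[0, 0, 0.07], [0, 0, 0], 0], [[0, 0, 0.07], [0, 0, 0], 0], [[0, 0, 0.07], [0, 0, 0], 0]]}}

```text
t: 21.2
tool_pos: [0.4524, 0.1343, 0.0908]
orientation: [0.0, 1.0, 0.0, 0.001]
ft_force: [0.3, -0.0, 0.7]
opening: 0.499
```

```bash
python3 look.py a .5 .05 .05
```

```text
[0.4524 0.1343 0.0908] [3.0e-04 1.0e+00 3.0e-04 1.2e-03] [ 0.3 -0.   0.7] 0.499032411545377
top crop 241 172
side crop 204 169
```

View pics/alk.png

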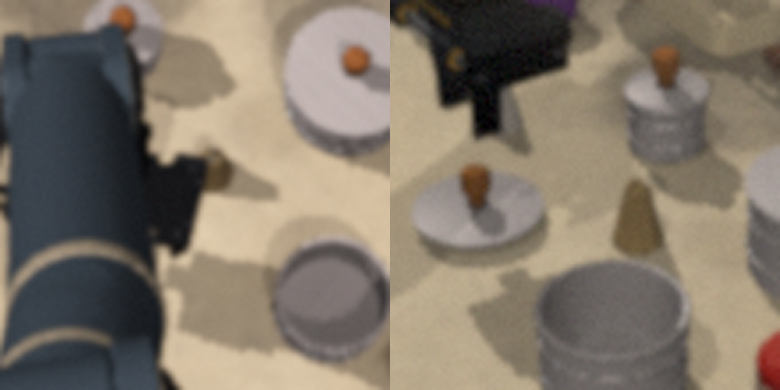

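Request:
{"name": "carry_out", "arguments": {"moves": [[[0.0015, 0, 0.035], [0, 0, 0], 0], [[0.0015, 0, 0.07], [0, 0, 0], 0], [[0.0015, 0, 0.07], [0, 0, 0], 0], [[0.0015, 0, 0.07], [0, 0, 0], 0], [[0.0015, 0, 0.07], [0, 0, 0], 1], [[0.0015, 0, 0.07], [0, 0, 0], 1], [[0.0015, 0, 0.07], [0, 0, 0], 1], [[0.0015, 0, 0.07], [0, 0, 0], 1]]}}

```text
t: 22.3
tool_pos: [0.4498, 0.1347, 0.0201]
orientation: [-0.0, 1.0, 0.0, 0.0]
ft_force: [-1.6, -0.4, 5.5]
opening: 0.262
```

Request:
{"name": "carry_out", "arguments": {"moves": [[[0, 0, -0.03], [0, 0, 0], 1], [[0, 0, -0.08], [0, 0, 0], 1], [[0, 0, -0.13], [0, 0, 0], 1], [[0, 0, -0.17], [0, 0, 0], 1], [[0, 0, -0.17], [0, 0, 0], 1], [[0, 0, -0.17], [0, 0, 0], 1]]}}

```text
t: 23.05
tool_pos: [0.4484, 0.1342, 0.1885]
orientation: [-0.0, 1.0, -0.0, -0.001]
ft_force: [-0.5, 0.9, -1.3]
opening: 0.261
```

Request:
{"name": "carry_out", "arguments": {"moves": [[[0, -0.045, 0], [0, 0, 0], 1], [[0, -0.09, 0], [0, 0, 0], 1], [[0, -0.135, 0], [0, 0, 0], 1], [[0.006, -0.18, 0], [0, 0, 0], 1], [[0.0115, -0.216, 0], [0, 0, 0], 1], [[0.0115, -0.216, 0], [0, 0, 0], 1], [[0.0115, -0.216, 0.04], [0, 0, 0], 1], [[0.0115, -0.216, 0.075], [0, 0, 0], 1], [[0.0115, -0.216, 0.075], [0, 0, 0], 1], [[0.0115, -0.216, 0.075], [0, 0, 0], 1]]}}

```text
t: 24.3
tool_pos: [0.4386, -0.081, 0.1148]
orientation: [-0.001, 1.0, 0.0, 0.0]
ft_force: [0.2, -1.1, -1.7]
opening: 0.257
```

```bash
python3 look.py b .4385 -.081 .07
```

```text
[ 0.4386 -0.081   0.1148] [-8.e-04  1.e+00  0.e+00  1.e-04] [ 0.2 -1.1 -1.7] 0.2570635779196144
top crop 280 199
side crop 210 197
```

View pics/blk.png

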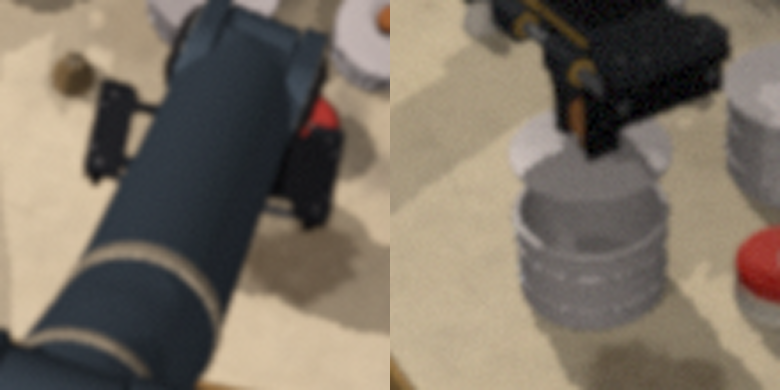

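Request:
{"name": "carry_out", "arguments": {"moves": [[[0, 0, 0.012], [0, 0, 0], 1], [[0, 0, 0.022], [0, 0, 0], 1], [[0, 0, 0.028], [0, 0, 0], 1], [[0, 0, 0.034], [0, 0, 0], 1], [[0, 0, 0.039], [0, 0, 0], 1], [[0, 0, 0.041], [0, 0, 0], 1], [[0, 0, 0.041], [0, 0, 0], 1], [[0, 0, 0.041], [0, 0, 0], 1]]}}

```text
t: 25.4
tool_pos: [0.4379, -0.0815, 0.0741]
orientation: [-0.0, 1.0, 0.0, -0.0]
ft_force: [-3.4, 1.2, 5.6]
opening: 0.258
```

```bash
python3 look.py c .4385 -.081 .07
```

```text
[ 0.4379 -0.0815  0.0741] [-2.e-04  1.e+00  3.e-04 -2.e-04] [-3.4  1.2  5.6] 0.25775038227556174
top crop 280 199
side crop 210 197
```

View pics/clk.png

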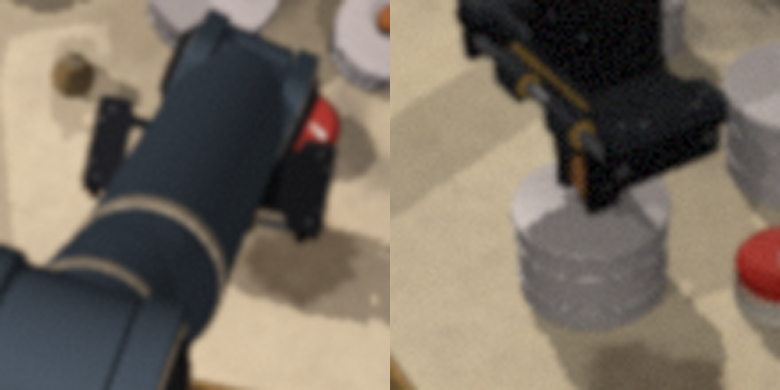

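Seated with light contact; release, rise and swing left, out of the cameras' way.

Request:
{"name": "carry_out", "arguments": {"moves": [[[0, 0, 0], [0, 0, 0], 0], [[0, 0, 0], [0, 0, 0], 0], [[0, 0, 0], [0, 0, 0], 0], [[0, 0, -0.02], [0, 0, 0], 0], [[0, 0, -0.06], [0, 0, 0], 0], [[0, 0, -0.11], [0, 0, 0], 0], [[0, 0.05, -0.14], [0, 0, 0], 0], [[0, 0.11, -0.14], [0, 0, 0], 0], [[0, 0.17, -0.14], [0, 0, 0], 0], [[0, 0.23, -0.14], [0, 0, 0], 0]]}}

```text
t: 26.75
tool_pos: [0.4378, 0.1503, 0.2138]
orientation: [-0.0, 1.0, 0.0, 0.0]
ft_force: [0.9, -0.7, 0.1]
opening: 0.496
```

Request:
{"name": "carry_out", "arguments": {"moves": [[[0.03, 0.04, 0], [0, 0, 0], 0], [[0.06, 0.08, 0], [0, 0, 0], 0], [[0.09, 0.12, 0], [0, 0, 0], 0], [[0.12, 0.16, 0], [0, 0, 0], 0], [[0.15, 0.2, 0], [0, 0, 0], 0], [[0.18, 0.25, 0], [0, 0, 0], 0], [[0.21, 0.3, 0], [0, 0, 0], 0], [[0.24, 0.35, 0], [0, 0, 0], 0], [[0.24, 0.4, 0], [0, 0, 0], 0], [[0.24, 0.4, 0], [0, 0, 0], 0]]}}

```text
t: 28.0
tool_pos: [0.1961, 0.5514, 0.2127]
orientation: [-0.002, 1.0, 0.001, -0.001]
ft_force: [0.1, -0.4, -0.6]
opening: 0.5
```

```bash
python3 - <<'E'
from h import *
from meas import CANS
o=status.get_obs();print(o['t'],o['tool_pos'])
ims=[]
for n,(x0,y0,x1,y1) in(('top',(190,140,430,300)),('side',(180,160,420,360))):
    p,d=snap(n,n+'z');W=cloud(n,d);W0=cloud(n,np.load(f'pics/{n}0.npz')['d']);hsv=cv2.cvtColor(p,cv2.COLOR_RGB2HSV)
    ims.append(cv2.resize(p[y0:y1,x0:x1,::-1],(390,int(390*(y1-y0)/(x1-x0))),interpolation=cv2.INTER_CUBIC))
    orr=(hsv[...,0]<20)&(hsv[...,1]>110)
    for k,(c,r,h) in CANS.items():
        cc=np.array(c)-(.013,-.002) if c[0]>0 else c
        D=np.hypot(W[...,0]-c[0]+.013,W[...,1]-c[1]*.98)
        f=(D<r+.006)&(D>.014)&(abs(W[...,2]-h-.005)<.009)&~orr
        P=W[f];s=np.linalg.lstsq(np.c_[P[:,:2]-P[:,:2].mean(0),np.ones(len(P))],P[:,2],rcond=None)[0]
        m=(D<.03)&(W[...,2]>h+.012)&orr;ys,xs=np.nonzero(m)
        kr=onplane(n,[[xs.mean(),ys.mean()]],h+.0265)[0]
        print(n,k,'face z',np.median(P[:,2]).round(4),'want',h+.0055,'slope deg',np.degrees(s[:2]).round(1),'knob',kr[:2].round(4),'topz',np.percentile(W[m][:,2],90).round(4),'want',h+.0375)
    for nm,c,lo,hi in(('brass',(.529,.045),.01,.06),('timer',(.524,-.162),.01,.055)):
        for WW in(W0,W):
            m=(np.hypot(WW[...,0]-c[0],WW[...,1]-c[1])<.045)&(WW[...,2]>lo)&(WW[...,2]<hi); print(nm,m.sum(),WW[m].mean(0).round(4))
h=max(i.shape[0] for i in ims); cv2.imwrite('pics/z.png',np.hstack([np.pad(i,((0,h-i.shape[0]),(0,0),(0,0))) for i in ims]))
E
```

```text
28.0 [0.19610998 0.5514226  0.21272168]
top small face z 0.055 want 0.057499999999999996 slope deg [0.4 0.6] knob [0.633 0.146] topz 0.0917 want 0.0895
top medium face z 0.0606 want 0.0635 slope deg [-0.4  0.4] knob [ 0.6221 -0.2115] topz 0.0956 want 0.0955
top large face z 0.0672 want 0.0695 slope deg [0.1 0.3] knob [ 0.4398 -0.0797] topz 0.104 want 0.1015
top largest face z 0.073 want 0.07550000000000001 slope deg [-0.1 -0.2] knob [ 0.6336 -0.0574] topz 0.1108 want 0.10750000000000001
brass 90 [0.532  0.045  0.0287]
brass 87 [0.5316 0.0456 0.0296]
timer 345 [ 0.5256 -0.1603  0.0365]
timer 344 [ 0.5256 -0.1605  0.0368]
side small face z 0.0564 want 0.057499999999999996 slope deg [1.5 1.7] knob [0.6336 0.1453] topz 0.0887 want 0.0895
side medium face z 0.0603 want 0.0635 slope deg [0.9 0.6] knob [ 0.6212 -0.2147] topz 0.0937 want 0.0955
side large face z 0.0682 want 0.0695 slope deg [1.1 1.2] knob [ 0.4399 -0.0822] topz 0.1016 want 0.1015
side largest face z 0.0745 want 0.07550000000000001 slope deg [1. 1.] knob [ 0.6325 -0.0605] topz 0.1069 want 0.10750000000000001
brass 174 [0.5357 0.0369 0.0295]
brass 175 [0.5356 0.0366 0.0296]
timer 608 [ 0.5233 -0.1735  0.0323]
timer 602 [ 0.5232 -0.1737  0.0324]
```

View pics/z.png

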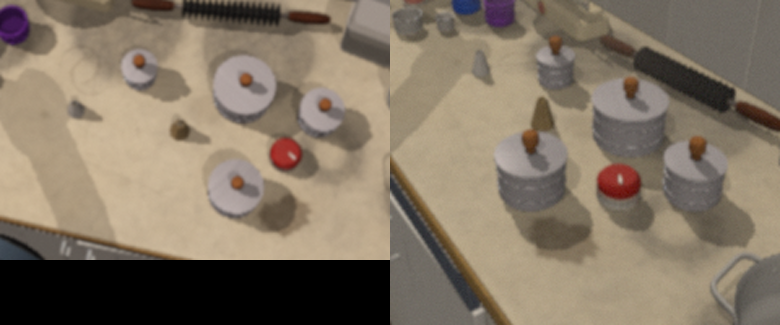

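The picture shows all four canisters closed and level, and the brass nozzle and timer where they were.

```bash
python3 -c "
from station import close_job
print(close_job())"
```

```text
the job is handed in; nothing more can be done
None
```

All four canisters are closed with the lid of their own size, and the job was handed in at about 28 s of the 99 s allowed. I placed the lids in the order small, medium, largest, large, gripping each by its knob and pressing with no more than about 6 N.

**Seating:** In the last pictures the lid faces read 1 to 3 mm below the nominal seated height. The lids read up to 2.6 mm low in the same way on the bare table, so I take this as camera bias. Fitted tilts were 0.6° or less along either axis from above. From the side they were 0.6° to 1.7°, also within that camera's depth error.

**Positions:** The lid knobs sit within about 2 mm of the measured canister centres, so the canisters have not visibly moved. The nozzle and timer are within 1 mm of where they were.

**Disagreements:** The two cameras differed from each other by 2 to 3 mm in y throughout, and I used their average. The small lid showed no contact force in the last reading before release. I lowered it another 1 mm and let go, and afterwards it measured as seated as the others did.

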